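Mixed-up lids of the storage jars

ROBOT

A 6-joint arm with a two-finger parallel gripper is mounted at the origin on a cart in front of the work surface, level with it; the furniture and walls round the work are solid. World frame = base frame: x ahead of the robot, y to its left, z up, the work surface at z = 0. Lengths are in m, angles in rad, forces in N, time in s.
With the tool pointing down it reaches from about 0.35 to 0.975 m from the base axis. Payload 7.1 kg.
Tool frame: the origin (TCP) lies midway between the tips of the shut fingers; the grasp point (between the pads) lies 19 mm behind it; z points along the fingers, y is the line along which they close (so a half turn about z gives the same grasp; the last joint's range is limited). The gripper opens to 88 mm and grips with 3 to 60 N. Pads are 20 mm wide; open, the fingers measure 115 mm over their backs; the gripper's body (75 mm by 178 mm) begins 61 mm behind the grasp point.
Start: joints at [1.236, 0.423, 1.63, -0, 1.089, -0.019], TCP at [0.194, 0.594, 0.223] pointing down, gripper open.
Joint ranges: [-3, 3], [-0.9, 2.11], [0.09, 2.58], [-1.31, 4.45], [0.11, 2.69], [-2.54, 2.54]. Speed limits (rad/s): [2.39, 2.39, 3.01, 3.14, 3.14, 3.14].

INTERFACE

Orientations are given as a unit quaternion [w, x, y, z].
In Python, from station import move_pose, movel, movej, command_gripper, wait, inverse_kinematics, read_camera, camera_info, MotionError, job_done, get_time, get_joint_pos, get_qvel, get_effort, get_tcp_pos, get_ee_rot, get_ft_force, get_ft_torque, get_grip_width, get_finger_force gives the robot as it stands. Calls block until the motion is done:
- move_pose(position, orientation): joint-space move of the TCP to a pose.
- movel(position, frame=None, v=0.15, until_force=None): straight line of the TCP; frame=None keeps the orientation; v is the mean speed in m/s. With until_force (N) it stops when the force on the tool has changed by that much, and returns True; else False.
- movej(angles): joint-space move.
- command_gripper(opening): opening from 0.0 (shut) to 1.0 (fully open); the grip force is fixed at half the most; returns when the fingers have stopped.
- wait(seconds).
- inverse_kinematics(position, orientation): joint angles nearest the present ones, or None.
- read_camera(name): name is "side" or "top"; returns the picture (400x640x3 uint8, red, green, blue); there is no depth.
- camera_info(name): a dict with "intrinsics" (3x3 intrinsics, pixels), "T" (4x4, takes a point from camera to world coordinates). Camera axes: x right, y up, looking along -z (the intrinsics and any distortion apply to the point x, -y, -z); pixel columns grow to the right and rows downward; lengths in m; the calibration is good to about 2 mm. A picture is of the moment at which its call begins. camera_info takes no time and is no camera call.
A pose or a line that the arm cannot do raises MotionError and nothing moves.
- job_done(): hands the job in; it is judged then, once.
Readings, each from a call of its own:
- get_time(): time.
- get_joint_pos(): joint angles.
- get_qvel(): joint speeds.
- get_effort(): joint torques, N m.
- get_tcp_pos(): TCP position.
- get_ee_rot(): TCP orientation.
- get_ft_force(): force on the tool from outside, world axes, zero at the start.
- get_ft_torque(): the same for the moment, N m.
- get_grip_width(): opening from 0.0 (shut) to 1.0 (fully open).
- get_finger_force(): force on a finger pad.
Only numpy, scipy, OpenCV 4.12 (cv2) and the standard library are available. Lean on these libraries where they do the work, as an engineer would, in place of code of your own. Each camera call takes 0.05 s, during which the arm holds its last target. There are 200 camera calls.

TASK

After the washing-up the three wooden lids were put on the wrong storage jars. Put every lid on the jar it was made for, so that it drops fully home and its flange lies flat on the rim; the hob is cold and clear if you need to lay a lid aside on the way. Let the jars stand where they are and do not disturb the mug, the glass and the tin.

Things in the scene. Friction and masses are not known exactly. Their poses are not given: they have to be found in the camera images.
- jar_round: White stoneware storage jar, round: belly 108 mm across, narrowing above 70 mm to a neck 86 mm across; rim 112 mm above its underside, mouth 72 mm across. Walls 7 mm, floor 8 mm; loose, 0.9 kg. Origin: centre of underside, z up. With its lid home, the lid's origin is on the jar's axis, 14 mm below the rim.
- jar_square: White stoneware storage jar, square, 86 x 86 mm along its x and y, rim 92 mm above its underside, mouth 72 x 72 mm. Walls 7 mm, floor 8 mm; loose, 0.9 kg. Origin: centre of underside, z up. With its lid home, the lid's origin is on the jar's axis, 14 mm below the rim. The lid fits in any of four turns.
- jar_oblong: White stoneware storage jar, oblong, 114 mm along its x and 60 along its y, rim 76 mm above its underside, mouth 100 x 46 mm. Walls 7 mm, floor 8 mm; loose, 0.9 kg. Origin: centre of underside, z up. With its lid home, the lid's origin is on the jar's axis, 14 mm below the rim. The lid fits in either of two turns.
- lid_round: Lid of the round jar: flange 85 mm across; plug 66 mm across (3 mm play all round), tapered to 60 over its lowest 6 mm; the grip is a round upright knob 30 mm across. Wood, 53 mm tall: plug 14 mm deep below, flange 9 mm, grip 30 mm tall in the middle of the top. Origin: centre of the plug's underside, z up. Starts on a wrong jar, plug on its rim. 0.1 to 0.2 kg.
- lid_square: Lid of the square jar: flange 85 x 85 mm; plug 66 x 66 (3 mm play all round), tapered to 60 over its lowest 6 mm; the grip is a bar 46 mm along the lid's x, 18 along its y. Wood, 53 mm tall: plug 14 mm deep below, flange 9 mm, grip 30 mm tall in the middle of the top. Origin: centre of the plug's underside, z up. Starts on a wrong jar, plug on its rim. 0.1 to 0.2 kg.
- lid_oblong: Lid of the oblong jar: flange 113 mm along its x, 59 along its y; plug 94 x 40 (3 mm play all round), tapered to 88 x 34 over its lowest 6 mm; the grip is a bar 60 mm along x, 18 along y. Wood, 53 mm tall: plug 14 mm deep below, flange 9 mm, grip 30 mm tall in the middle of the top. Origin: centre of the plug's underside, z up. Starts on a wrong jar, plug on its rim. 0.1 to 0.2 kg.
- mug_1: Bystander: white mug with small leaves painted on it, 95 mm tall, about 92 x 123 mm with its handle. Origin: near the centre of its underside. Not to be disturbed.
- glass_1: Bystander: clear drinking glass, 76 mm across, 86 mm tall. Origin: centre of its underside. Not to be disturbed.
- tin_1: Bystander: fruit tin, 75 mm across, 58 mm tall. Origin: centre of its underside. Not to be disturbed.
- hob_middle (a point): A point on the flat black glass of the hob (off and cold) to the right of the jars, with at least 110 mm of free glass on every side; the point lies on the surface of the glass. Does not move.
There are look-alikes about, which are no part of the job. What is shaped like the jar_square but black is not meant.

How it is judged:
At the end, for the whole second after the job is handed in: Each of the three lids is home on the jar of its own shape (within 6 mm of the jar's axis, within 4 mm of the seated height, level within 3.5 degrees), all at rest; the jars stand upright within 30 mm, and the mug, glass and tin upright within 25 mm, of where they were (horizontal distance between lid_round and jar_round below 0.006 m and z of lid_round in the frame of jar_round between 0.094 and 0.102 m and angle between each of lid_round, jar_round, lid_square, jar_square, lid_oblong, jar_oblong's own z axis and vertical below 0.06 rad and height (world z) of jar_round between -0.005 and 0.01 m and distance of each of jar_round, jar_square, jar_oblong from where it was at the start of the episode below 0.03 m and linear speed of each of lid_round, jar_round, lid_square, jar_square, lid_oblong, jar_oblong below 0.02 m/s and angular speed of each of lid_round, lid_square, lid_oblong below 0.2 rad/s and horizontal distance between lid_square and jar_square below 0.006 m and z of lid_square in the frame of jar_square between 0.074 and 0.082 m and height (world z) of jar_square between -0.005 and 0.01 m and horizontal distance between lid_oblong and jar_oblong below 0.006 m and z of lid_oblong in the frame of jar_oblong between 0.058 and 0.066 m and height (world z) of jar_oblong between -0.005 and 0.01 m and distance of each of mug_1, glass_1, tin_1 from where it was at the start of the episode below 0.025 m and angle between each of mug_1, glass_1, tin_1's own z axis and vertical below 0.1 rad); the robot touches nothing.
It fails at once if a jar is shoved more than 30 mm from its place (distance of any of jar_round, jar_square, jar_oblong from where it was at the start of the episode above 0.03 m).
It fails at once if the mug is disturbed (moved more than 25 mm or tipped) (distance of mug_1 from where it was at the start of the episode above 0.025 m or angle between mug_1's own z axis and vertical above 0.25 rad).
It fails at once if the glass is disturbed (moved more than 25 mm or tipped) (distance of glass_1 from where it was at the start of the episode above 0.025 m or angle between glass_1's own z axis and vertical above 0.25 rad).
It fails at once if the tin is disturbed (moved more than 25 mm or tipped) (distance of tin_1 from where it was at the start of the episode above 0.025 m or angle between tin_1's own z axis and vertical above 0.25 rad).
It also fails if it takes over 96 s, if anything falls off the work surface, if the arm or the gripper's body presses on something with over 40 N, if the wrist force passes 120 N, or if a joint passes its speed limit or range.

## Working session

There is one attempt and no reset: what is moved stays moved. The work goes in short steps, each a Python script; the robot and the scene stay as the last script left them, time stands still between calls to the robot, and variables do not carry over. Pictures are saved under pics/ and viewed, at most 14 in all, crops included, and the job is handed in when it is done.

```bash
mkdir -p pics; ls
python3 - <<'E'
from station import *
import cv2,numpy as np
np.set_printoptions(precision=4,suppress=True)
for n in("top","side"):
    cv2.imwrite(f"pics/{n}0.png",cv2.cvtColor(read_camera(n),cv2.COLOR_RGB2BGR)); i=camera_info(n); print(n,i)
E
```

```text
pics
top {'intrinsics': array([[404.9557,   0.    , 319.0777],
       [  0.    , 404.9557, 200.2136],
       [  0.    ,   0.    ,   1.    ]]), 'T': array([[-0.0239,  0.9927, -0.1184,  0.4977],
       [-0.9996, -0.0255, -0.0118,  0.0576],
       [-0.0147,  0.118 ,  0.9929,  1.077 ],
       [ 0.    ,  0.    ,  0.    ,  1.    ]])}
side {'intrinsics': array([[511.4635,   0.    , 319.2646],
       [  0.    , 511.4635, 197.0682],
       [  0.    ,   0.    ,   1.    ]]), 'T': array([[ 0.919 ,  0.145 , -0.3667,  0.084 ],
       [-0.3943,  0.3462, -0.8513, -1.1621],
       [ 0.0035,  0.9269,  0.3753,  0.6248],
       [ 0.    ,  0.    ,  0.    ,  1.    ]])}
```

View pics/top0.png

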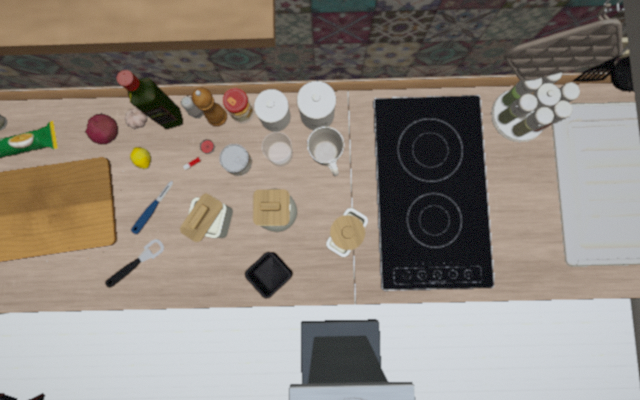

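View pics/side0.png

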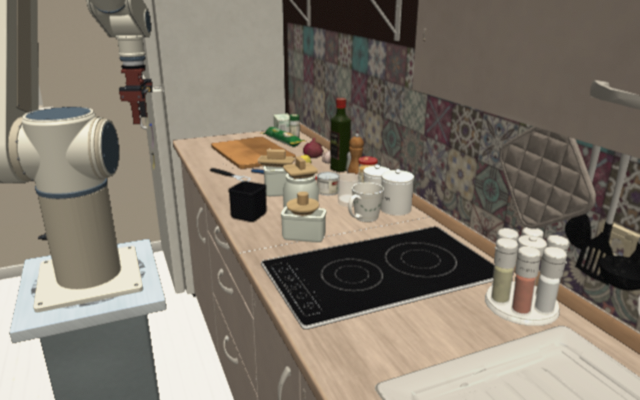

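The oblong lid is on the square jar at (204,217), the square lid on the round jar at (271,208), and the round lid on the oblong jar at (347,232). The black decoy is at (269,274). Next I'll zoom in.

Run:
```python
import cv2
a=cv2.imread("pics/top0.png")[175:275,170:380]
cv2.imwrite("pics/c0.png",cv2.resize(a,None,fx=3.8,fy=3.8,interpolation=cv2.INTER_CUBIC))
b=cv2.imread("pics/side0.png")[135:250,220:330]
cv2.imwrite("pics/c1.png",cv2.resize(b,None,fx=5,fy=5,interpolation=cv2.INTER_CUBIC))
```

```text
(no output)
```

View pics/c0.png

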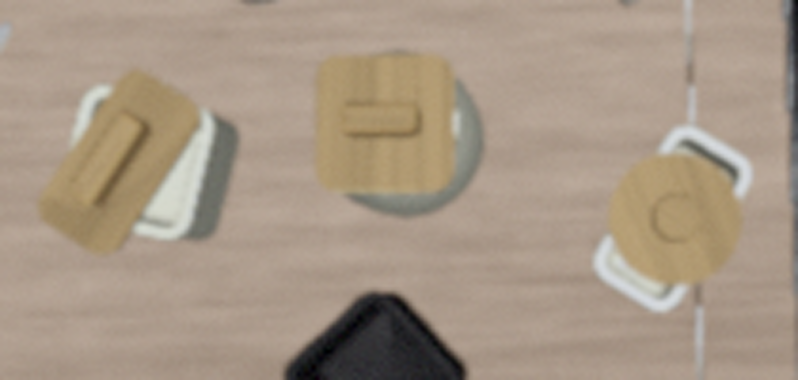

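View pics/c1.png

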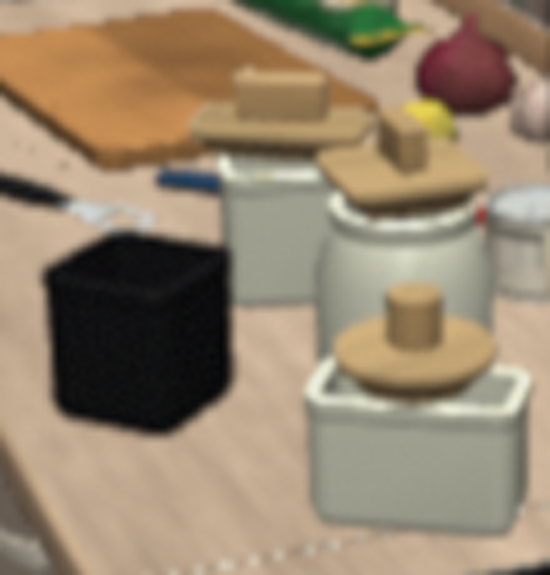

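The three lids lie flat on the rims, about level. Now I'll segment the lids and fit them at their known heights.

```bash
cat > h.py <<'E'
from station import *
import cv2,numpy as np
from scipy.spatial.transform import Rotation as R
np.set_printoptions(precision=4,suppress=True)
def img(n,save=None):
    a=cv2.cvtColor(read_camera(n),cv2.COLOR_RGB2BGR)
    if save: cv2.imwrite(f"pics/{save}.png",a)
    return a
def ray(n,uv,z):
    i=camera_info(n);K=i["intrinsics"];T=i["T"];uv=np.atleast_2d(uv).astype(float)
    d=np.c_[(uv[:,0]-K[0,2])/K[0,0],-(uv[:,1]-K[1,2])/K[1,1],-np.ones(len(uv))]@T[:3,:3].T
    s=(z-T[2,3])/d[:,2]
    return (T[:3,3]+d*s[:,None])[:,:2]
def proj(n,P):
    i=camera_info(n);K=i["intrinsics"];T=i["T"];c=(np.atleast_2d(P)-T[:3,3])@T[:3,:3]
    return np.c_[K[0,2]-K[0,0]*c[:,0]/c[:,2],K[1,2]+K[1,1]*c[:,1]/c[:,2]]
def rect(xy):  # metres -> centre, long/short side, yaw of long side
    (c,s,a)=cv2.minAreaRect((xy*1000).astype(np.float32)); 
    if s[0]<s[1]: s=s[::-1];a+=90
    return np.array(c)/1000,np.array(s)/1000,np.deg2rad((a+90)%180-90)
def blob(a,mask,near,z,up=4):  # contour of mask blob nearest to a pixel, mapped to plane z
    cs=[c for c in cv2.findContours(mask,cv2.RETR_EXTERNAL,cv2.CHAIN_APPROX_NONE)[0] if cv2.contourArea(c)>150*up*up]
    c=min(cs,key=lambda c:np.hypot(*(c[:,0].mean(0)/up-near)))
    return ray("top",(c[:,0]+.5)/up-.5,z)
def lidmask(a,up=4):
    b=cv2.resize(a,None,fx=up,fy=up,interpolation=cv2.INTER_CUBIC);h=cv2.cvtColor(b,cv2.COLOR_BGR2HSV)
    return cv2.morphologyEx(cv2.inRange(h,(10,85,60),(28,255,255)),cv2.MORPH_OPEN,np.ones((9,9)))
def down(yaw):  # tool pointing down, tool y (closing line) at yaw+90deg, i.e. tool x along yaw
    q=(R.from_euler('z',yaw)*R.from_euler('x',np.pi)).as_quat();return [q[3],*q[:3]]
E
python3 - <<'E'
from h import *
a=cv2.imread("pics/top0.png");m=lidmask(a)
cv2.imwrite("pics/m0.png",m[175*4:275*4,170*4:370*4])
h=cv2.cvtColor(a,cv2.COLOR_BGR2HSV)
for p in [(215,200),(285,195),(335,245),(300,240),(185,250)]: print(p,h[p[1],p[0]])
for n,px,z in[("oblong",(204,217),.115),("square",(271,208),.135),("round",(347,232),.099)]:
    print(n,rect(blob(a,m,px,z)))
print(get_tcp_pos(),get_ee_rot(),down(0))
E
```

```text
(215, 200) [ 18  89 163]
(285, 195) [ 19  88 177]
(335, 245) [ 23  22 194]
(300, 240) [ 14  50 167]
(185, 250) [ 13  45 181]
oblong (array([0.579 , 0.3527]), array([0.1098, 0.0579]), np.float64(-0.5686518046543056))
square (array([0.5974, 0.1822]), array([0.0812, 0.081 ]), np.float64(-0.02607261338798475))
round (array([0.5351, 0.0035]), array([0.0794, 0.0775]), np.float64(1.5456969656272812))
[0.1939 0.5936 0.222 ] [-0.0001  0.1572  0.9876 -0.0007] [np.float64(6.123233995736766e-17), np.float64(1.0), np.float64(0.0), np.float64(0.0)]
```

View pics/m0.png

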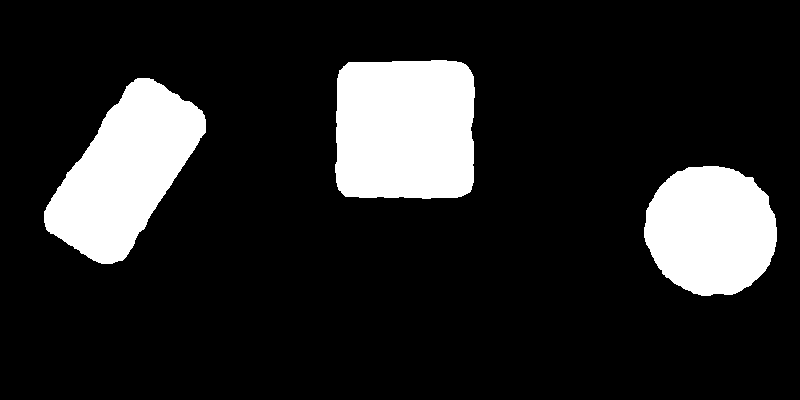

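```bash
sed -i 's/(10,85,60)/(10,68,60)/' h.py
cat >> h.py <<'E'
def goto(xy,z,yaw):  # joint move, choosing the half turn with the least wrist roll
    c=[(abs(q[5]),k) for k in(0,np.pi) if (q:=inverse_kinematics([*xy,z],down(yaw+k))) is not None]
    k=min(c)[1]; move_pose([*xy,z],down(yaw+k)); return yaw+k
def pick(xy,z,yaw,zt=.27):
    goto(xy,zt,yaw); movel([*xy,z+.04],v=.25); print("hit",movel([*xy,z],v=.08,until_force=6))
    command_gripper(0.); print("grip",get_grip_width()*.088,get_finger_force(),get_tcp_pos())
    movel([*xy,z+.05],v=.12); movel([*xy,zt],v=.3); print("up",get_grip_width()*.088,get_ft_force(),get_time())
E
python3 - <<'E'
from h import *
a=cv2.imread("pics/top0.png");m=lidmask(a)
for n,px,z in[("oblong",(204,217),.115),("square",(271,208),.135),("round",(347,232),.099)]:
    print(n,c:=rect(blob(a,m,px,z)))
print("circle",cv2.minEnclosingCircle((blob(a,m,(347,232),.099)*1000).astype(np.float32)))
hob=ray("top",[(433,190)],0)[0]; print("hob",hob)
pick(c[0],.104,np.pi/2)
goto(hob,.20,np.pi/2); movel([*hob,.06],v=.25)
print(movel([*hob,.015],v=.05,until_force=4),get_tcp_pos())
command_gripper(.7); movel([*hob,.2],v=.3)
i=img("top","top1"); m=lidmask(i)
cv2.imwrite("pics/c2.png",cv2.resize(i[150:290,170:490],None,fx=2.5,fy=2.5,interpolation=cv2.INTER_CUBIC))
print(get_time())
E
```

```text
oblong (array([0.5789, 0.3525]), array([0.1134, 0.0614]), np.float64(-0.5786142242391012))
square (array([0.5974, 0.1822]), array([0.085 , 0.0849]), np.float64(1.5506854658231632))
round (array([0.5351, 0.0035]), array([0.0842, 0.0799]), np.float64(1.5456813861349044))
circle ((535.4156494140625, 3.2687137126922607), 42.800254821777344)
hob [ 0.6458 -0.235 ]
hit False
grip 0.029486805377953347 29.995824694633484 [0.5351 0.0035 0.104 ]
up 0.029756568047627628 [ 0.6891  0.1586 -0.9912] 5.8583
True [ 0.6455 -0.235   0.0325]
9.6583
```

View pics/c2.png

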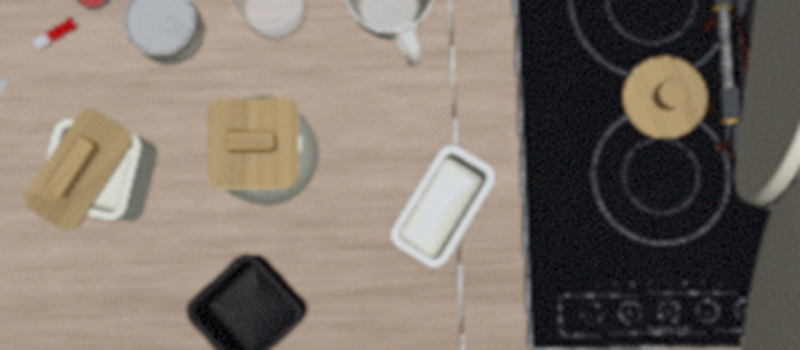

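The round lid is on the hob and the oblong jar is open. I'll fit the jar silhouettes with a model.

```bash
cat >> h.py <<'E'
from scipy.optimize import minimize
def rrect(w,d,r=.012):
    t=np.linspace(0,np.pi/2,6);o=[]
    for k,(sx,sy) in enumerate([(1,1),(-1,1),(-1,-1),(1,-1)]):
        o.append(np.c_[sx*(w/2-r)+r*np.cos(t+k*np.pi/2),sy*(d/2-r)+r*np.sin(t+k*np.pi/2)])
    return np.vstack(o)
def circ(r): t=np.linspace(0,2*np.pi,48);return np.c_[r*np.cos(t),r*np.sin(t)]
def layers(*L): return np.vstack([np.c_[p,np.full(len(p),z)] for p,z in L])
MODEL={"oblong":layers((rrect(.114,.06),.076),(rrect(.114,.06),0)),"square":layers((rrect(.086,.086),.092),(rrect(.086,.086),0)),
 "round":layers((circ(.043),.112),(circ(.043),.09),(circ(.054),.07),(circ(.054),.01))}
def whitemask(a,up=4,smax=34):
    b=cv2.resize(a,None,fx=up,fy=up,interpolation=cv2.INTER_CUBIC);h=cv2.cvtColor(b,cv2.COLOR_BGR2HSV)
    return cv2.morphologyEx(cv2.inRange(h,(0,0,90),(180,smax,255)),cv2.MORPH_OPEN,np.ones((17,17)))
def fitjar(name,a,x0,n="top",out=None,smax=34,up=4):
    M=MODEL[name]
    def sil(p):
        c,s=np.cos(p[2]),np.sin(p[2]);P=np.c_[M[:,:2]@np.array([[c,s],[-s,c]])+p[:2],M[:,2]]
        return cv2.convexHull(((proj(n,P)+.5)*up-.5).astype(np.float32))
    m=whitemask(a,up,smax);px=proj(n,[[*x0[:2],.05]])[0]*up
    cs=[c for c in cv2.findContours(m,cv2.RETR_EXTERNAL,cv2.CHAIN_APPROX_NONE)[0] if cv2.contourArea(c)>2000]
    c=min(cs,key=lambda c:np.hypot(*(c[:,0].mean(0)-px)));t=np.zeros_like(m);cv2.fillPoly(t,[cv2.convexHull(c)],255)
    t=t.astype(float)/255
    def f(p):
        g=np.zeros(m.shape,np.uint8);cv2.fillPoly(g,[np.round(sil(p)*16).astype(int)],255,cv2.LINE_AA,4)
        return np.abs(g/255-t).sum()
    S=np.array([x0,*(np.array(x0)+np.diag([.008,.008,.12]))])
    r=minimize(f,x0,method="Nelder-Mead",options=dict(initial_simplex=S,xatol=1e-4,fatol=1))
    if out:
        b=cv2.resize(a,None,fx=up,fy=up,interpolation=cv2.INTER_CUBIC);cv2.polylines(b,[sil(r.x).astype(int)],True,(0,0,255),1)
        cv2.drawContours(b,[c],-1,(0,255,0),1);u,v=px.astype(int);cv2.imwrite(f"pics/{out}.png",b[v-140:v+140,u-180:u+180])
    print(n,name,r.x,"mismatch",r.fun/t.sum());return r.x
E
python3 - <<'E'
from h import *
a=cv2.imread("pics/top1.png")
fitjar("oblong",a,[.535,.003,-.5],out="f_top")
fitjar("oblong",img("side","side1"),[.535,.003,-.5],"side",out="f_side")
A=[cv2.imread(f"pics/f_{k}.png") for k in("top","side")];cv2.imwrite("pics/f.png",np.hstack(A))
E
```

```text
top oblong [ 0.5371  0.0038 -0.5635] mismatch 0.11912747662273279
side oblong [ 0.5453  0.027  -0.7522] mismatch 0.5683269624840289
```

View pics/f.png

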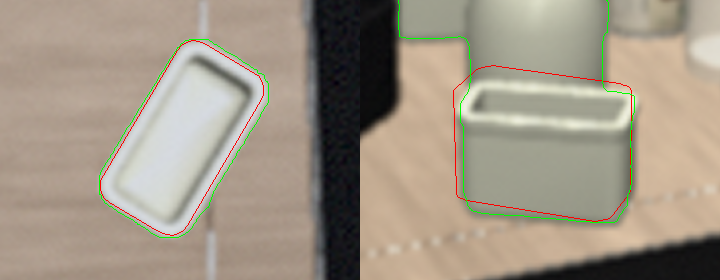

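```bash
cat >> h.py <<'E'
def overlay(name,p,a,n,out,up=4):
    M=MODEL[name];c,s=np.cos(p[2]),np.sin(p[2]);P=np.c_[M[:,:2]@np.array([[c,s],[-s,c]])+p[:2],M[:,2]]
    b=cv2.resize(a,None,fx=up,fy=up,interpolation=cv2.INTER_CUBIC);q=((proj(n,P)+.5)*up-.5).astype(int)
    for z in set(P[:,2]): cv2.polylines(b,[q[P[:,2]==z]],True,(0,0,255),1)
    u,v=(proj(n,[[*p[:2],.05]])[0]*up).astype(int);b=b[v-140:v+140,u-180:u+180]
    if out: cv2.imwrite(f"pics/{out}.png",b)
    return b
E
python3 - <<'E'
from h import *
a=cv2.imread("pics/top1.png")
for s in(18,22,26,30): p=fitjar("oblong",a,[.535,.003,-.56],smax=s,out="q")
p=fitjar("oblong",a,[.535,.003,-.56],smax=24)
s=cv2.imread("pics/side1.png")
cv2.imwrite("pics/o.png",np.hstack([overlay("oblong",p,a,"top",None),overlay("oblong",p,s,"side",None)]))
E
```

```text
top oblong [ 0.5365  0.005  -0.5556] mismatch 0.11581513318042709
top oblong [ 0.5368  0.0034 -0.5828] mismatch 0.07545704946272576
top oblong [ 0.5368  0.0032 -0.5686] mismatch 0.09152971740254855
top oblong [ 0.5374  0.0031 -0.5821] mismatch 0.10566328813193256
top oblong [ 0.5371  0.0034 -0.5867] mismatch 0.08303433375771983
```

View pics/o.png

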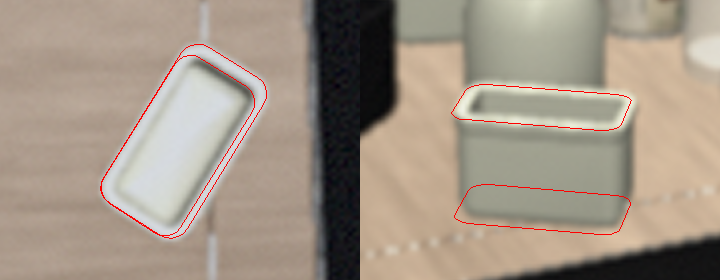

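Run:
```python
from h import *
a=cv2.imread("pics/top1.png");m=lidmask(a)
r=blob(a,m,(436,189),.0275);print(rect(r),cv2.minEnclosingCircle((r*1000).astype(np.float32)))
for k in (0,1):
  b=cv2.imread("pics/top%d.png"%k);print(rect(blob(b,lidmask(b),(204,217),.115)),rect(blob(b,lidmask(b),(271,208),.135)))
# jar mouth of oblong: dark inner edge check via outer bright rim
g=cv2.cvtColor(cv2.resize(a,None,fx=4,fy=4,interpolation=cv2.INTER_CUBIC),cv2.COLOR_BGR2HSV)
for th in(185,195,205,212):
  mm=cv2.morphologyEx(cv2.inRange(g,(0,0,th),(180,30,255)),cv2.MORPH_OPEN,np.ones((13,13)))
  try: print(th,rect(blob(a,mm,(347,232),.076)))
  except Exception as e: print(th,e)
```

```text
(array([ 0.6463, -0.2346]), array([0.0913, 0.0896]), np.float64(1.5440438083806147)) ((645.8603515625, -234.32115173339844), 46.23366165161133)
(array([0.5789, 0.3525]), array([0.1134, 0.0614]), np.float64(-0.5786142242391012)) (array([0.5974, 0.1822]), array([0.085 , 0.0849]), np.float64(1.5506854658231632))
(array([0.579 , 0.3526]), array([0.1132, 0.0611]), np.float64(-0.5792643018611896)) (array([0.5974, 0.1822]), array([0.0849, 0.0849]), np.float64(-0.017659421188315427))
185 (array([0.532 , 0.0101]), array([0.1014, 0.0586]), np.float64(-0.5431519040587424))
195 (array([0.5339, 0.0134]), array([0.0985, 0.0475]), np.float64(-0.5725599935539969))
205 (array([0.5356, 0.0076]), array([0.0875, 0.0357]), np.float64(-0.5582606161340071))
212 (array([0.5353, 0.0073]), array([0.0842, 0.0324]), np.float64(-0.5778044235306354))
```

Top-camera bias is under 1 mm. Moving the oblong lid to its jar.

```bash
cat >> h.py <<'E'
def place(xy,rim,yaw,zt=.27):
    seat=rim+.014; xy=np.array(xy); goto(xy,zt,yaw); movel([*xy,seat+.022],v=.25)
    for o in [(0,0),(2,0),(-2,0),(0,2),(0,-2),(3,3),(-3,3),(-3,-3),(3,-3)]:
        c,s=np.cos(yaw),np.sin(yaw);p=xy+np.array([[c,-s],[s,c]])@np.array(o)/1000
        if o!=(0,0): movel([*p,get_tcp_pos()[2]+.004],v=.05)
        hit=movel([*p,seat-.001],v=.04,until_force=7);z=get_tcp_pos()[2];print(o,hit,z-seat,get_ft_force())
        if z-seat<.003: break
    else: return False
    command_gripper(.6); movel([*p,zt],v=.3); print("t",get_time()); return True
E
python3 - <<'E'
from h import *
pick([.579,.3526],.120,-.579)
print(place([.5369,.0034],.076,-.577))
E
```

```text
hit False
grip 0.017856735582320073 29.983753859996796 [0.579  0.3526 0.1201]
up 0.01791925424742891 [-0.1195 -0.3508 -2.6996] 14.875
(0, 0) True 3.8905620088847126e-05 [0.3182 0.9512 5.4263]
t 19.0
True
```

It went home at the first try. Next, fit the square jar.

Run:
```python
from h import *
a=img("top","top2")
for s in(18,22,26,30): p=fitjar("square",a,[.575,.34,-.2],smax=s)
for s in(22,26): p=fitjar("square",a,[.575,.34,.2],smax=s)
p=fitjar("square",a,[.575,.34,-.2],smax=24,out="sq")
m=lidmask(a);print(rect(blob(a,m,(271,208),.135)),rect(blob(a,m,(347,232),.085)))
cv2.imwrite("pics/o2.png",np.hstack([overlay("square",p,a,"top",None),cv2.imread("pics/sq.png")]))
```

```text
top square [ 0.5745  0.3219 -0.1445] mismatch 0.9440983045753765
top square [ 0.5772  0.3361 -0.1793] mismatch 0.6219718418514947
top square [ 0.5809  0.3516 -0.2257] mismatch 0.07227196388648202
top square [ 0.5815  0.3518 -0.2419] mismatch 0.0629607522223292
top square [ 0.5752  0.328  -0.2623] mismatch 0.6145833494053359
top square [ 0.5814  0.3522 -0.2118] mismatch 0.07432828181841372
top square [ 0.5811  0.3512 -0.2183] mismatch 0.09549634994539288
(array([0.5974, 0.1823]), array([0.0854, 0.0848]), np.float64(1.5460173439064178)) (array([0.6027, 0.189 ]), array([0.0899, 0.0893]), np.float64(1.5460174770644723))
```

View pics/o2.png

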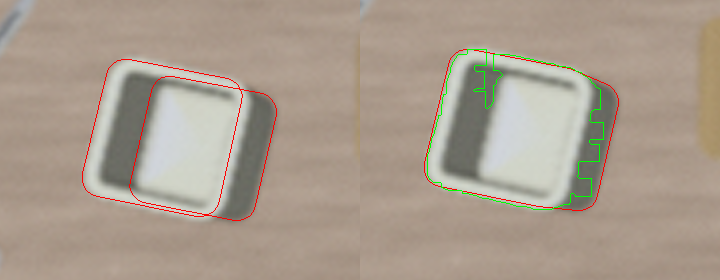

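Run:
```python
from h import *
a=cv2.imread("pics/top2.png")
h=cv2.cvtColor(cv2.resize(a,None,fx=4,fy=4,interpolation=cv2.INTER_CUBIC),cv2.COLOR_BGR2HSV)
for th in(140,150,160,170):
  for s in(30,36):
    m=cv2.morphologyEx(cv2.inRange(h,(0,0,th),(180,s,255)),cv2.MORPH_OPEN,np.ones((5,5)))
    print(th,s,rect(blob(a,m,proj("top",[[.581,.3516,.092]])[0],.092)))
```

```text
140 30 (array([0.5804, 0.3487]), array([0.0915, 0.0913]), np.float64(1.3277182956687317))
140 36 (array([0.5807, 0.3491]), array([0.0924, 0.0923]), np.float64(1.3272799393533046))
150 30 (array([0.5805, 0.349 ]), array([0.0912, 0.0911]), np.float64(-0.24658514796569025))
150 36 (array([0.5808, 0.3493]), array([0.0923, 0.0918]), np.float64(-0.24520922578850082))
160 30 (array([0.5806, 0.3492]), array([0.0911, 0.0907]), np.float64(-0.2474304352956814))
160 36 (array([0.5809, 0.3495]), array([0.0923, 0.0914]), np.float64(-0.24520922578850082))
170 30 (array([0.5807, 0.3494]), array([0.091 , 0.0902]), np.float64(-0.2474304352956814))
170 36 (array([0.5809, 0.3497]), array([0.0923, 0.091 ]), np.float64(-0.24520922578850082))
```

Run:
```python
from h import *
pick([.5974,.1823],.140,1.549)
print(place([.5807,.3498],.092,1.325))
a=img("top","top3")
h=cv2.cvtColor(cv2.resize(a,None,fx=4,fy=4,interpolation=cv2.INTER_CUBIC),cv2.COLOR_BGR2HSV)
for s in(22,26,30): p=fitjar("round",a,[.59,.18,0],smax=s,out="rd")
for th in(150,160,170):
    m=cv2.morphologyEx(cv2.inRange(h,(0,0,th),(180,32,255)),cv2.MORPH_OPEN,np.ones((5,5)))
    print(th,cv2.minEnclosingCircle((blob(a,m,proj("top",[[*p[:2],.112]])[0],.112)*1000).astype(np.float32)))
b=lidmask(a);r=blob(a,b,(436,189),.0275);print(rect(r))
cv2.imwrite("pics/o3.png",np.hstack([overlay("round",p,a,"top",None),cv2.imread("pics/rd.png")]))
```

```text
hit False
grip 0.017799864378242037 29.999257028102875 [0.5974 0.1823 0.1402]
up 0.018031915223801504 [-0.2766 -0.1536 -1.9405] 23.0167
(0, 0) True 1.5427609402346443e-06 [-0.4497 -0.0831  4.3845]
t 26.4083
True
top round [ 0.5995  0.1832 -0.0514] mismatch 0.17459302244673597
top round [ 0.5995  0.1837 -0.065 ] mismatch 0.08250703334102938
top round [ 0.5985  0.1831 -0.0825] mismatch 0.06253998945923174
150 ((597.5103759765625, 181.2962188720703), 47.54654312133789)
160 ((598.3500366210938, 182.53123474121094), 46.056312561035156)
170 ((598.7689208984375, 182.66848754882812), 45.356380462646484)
(array([ 0.646, -0.234]), array([0.0907, 0.0897]), np.float64(-0.8392139245461973))
```

View pics/o3.png

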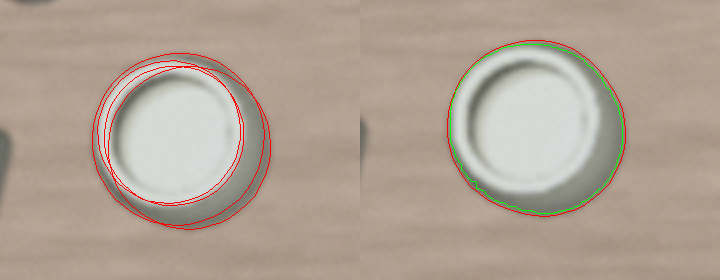

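Run:
```python
from h import *
pick([.6457,-.2346],.0328,np.pi/2)
ok=place([.5987,.1828],.112,np.pi/2); print(ok)
goto([.45,-.2],.35,np.pi/2)
t=img("top","top4");s=img("side","side4")
A=cv2.resize(t[170:270,170:380],None,fx=3.6,fy=3.6,interpolation=cv2.INTER_CUBIC);B=cv2.resize(s[140:250,220:430],(756,396))[:230]
B=cv2.resize(s[145:245,235:345],None,fx=3.6,fy=3.6,interpolation=cv2.INTER_CUBIC)
cv2.imwrite("pics/e.png",cv2.resize(np.hstack([A,B]),(800,250)))
m=lidmask(t);w=[rect(blob(t,m,proj("top",[[*p]])[0],p[2])) for p in([.5807,.3498,.101],[.5987,.1828,.121],[.5369,.0034,.085])];print(w,get_time())
```

```text
hit False
grip 0.029579998907676645 30.000485479831696 [ 0.6459 -0.2347  0.0332]
up 0.029564821384567213 [ 0.5178 -0.7369 -1.9399] 31.9917
(0, 0) True -0.001253580089343037 [-0.4341 -1.145   3.3653]
t 35.975
True
[(array([0.5806, 0.3499]), array([0.0854, 0.0837]), np.float64(1.324702532050326)), (array([0.6  , 0.183]), array([0.0828, 0.0826]), np.float64(1.555753461377584)), (array([0.5379, 0.0046]), array([0.1113, 0.0568]), np.float64(-0.5777869132464681))] 37.6167
```

View pics/e.png

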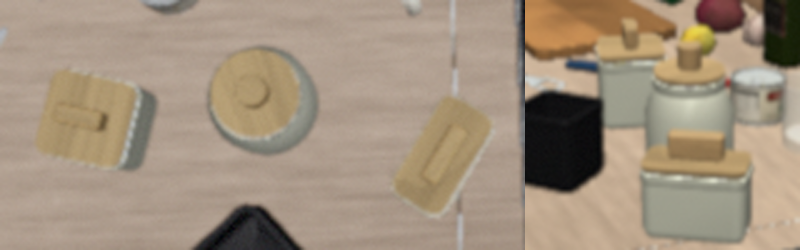

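All three lids sit flat on their own jars, and the bystanders are untouched.

```bash
python3 -c "
from station import *
wait(.5);print(job_done())"
```

```text
the job is handed in; nothing more can be done
None
```

All three lids are home and flat on their own jars, each seated at the first try; the job was handed in at about 38 s of the 96 s, and no verdict was shown.

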